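Index the spice carousel to its next stop

TASK

Turn the spice carousel one stop anticlockwise (seen from above): pull its spring knob up to free the locking pin, swing the tray round by the knob, and let the pin snap fully home in the very next hole, not the one after it, then let go. The hole is hidden under the tray, so feel for it and do not force the tray on once the pin has dropped; the jars must stay standing on the tray, and leave the mug, the candle jar and the lemon alone.

Things in the scene. Friction and masses are not known exactly. Their poses are not given: they have to be found in the camera images.
- tray_axis (a point): centre of the top of the round wooden carousel tray (270 mm across, its top 42 mm above the worktop, turning about a vertical axis through this point; the foot below it is fixed to the worktop). z up. A low skirt hides the pin and the holes
- knob (a point): centre of the black ribbed plunger knob, an upright cylinder 28 mm across, 31 mm tall, on the tray near its rim, 112 mm from the tray's axis, z up. With the pin home the point is 92 mm above the worktop, 50 mm above the tray; under the knob is a steel bushing 24 mm across, from the tray to 3 mm below the knob. Grip it from above, or push it sideways to turn the tray
- turntable (a joint): turn of the tray, rad, growing anticlockwise seen from above; 0 at the start, the pin in its first hole. The next hole was set by hand somewhere from 0.50 to 0.80 rad (differs each time, cannot be seen); the one after lies 0.40 rad beyond it. A hole leaves the pin 1.5 mm of slack either side. Turning takes about 1 N at the knob with the pin up, 2 to 3 N with it dragging
- plunger (a joint): lift of the knob and its pin, m: 0 = pin fully home in a hole, 0.008 = the rounded pin tip rides on the solid track between holes, 0.016 = end of the travel. A spring pulls it down with 7.5 N at 0 and 11.5 N at 0.016; released over a hole it snaps down by itself in under 0.1 s. The seated pin may be loaded sideways up to 50 N
- jar0_mid (a point): loose glass spice jar with a dark cap, 41 mm across, 105 mm tall, standing on the tray on the side away from the knob; the point is half-way up its axis, z along the axis. The three jars have one shape and differ only in their contents
- jar1_mid (a point): loose glass spice jar with a dark cap, 41 mm across, 105 mm tall, standing on the tray on the side away from the knob; the point is half-way up its axis, z along the axis. The three jars have one shape and differ only in their contents
- jar2_mid (a point): loose glass spice jar with a dark cap, 41 mm across, 105 mm tall, standing on the tray on the side away from the knob; the point is half-way up its axis, z along the axis. The three jars have one shape and differ only in their contents
- mug: white mug, 85 mm across, 91 mm tall, a bystander on the worktop to the right; origin at the centre of its underside
- candle: cream candle jar with a knobbed brass lid, 83 mm across, 106 mm tall, a bystander on the worktop to the left of the carousel; origin at the centre of its underside
- lemon: lemon, about 71 by 53 by 51 mm, a bystander on the worktop left and near the robot; origin at its underside
Not all that is in view belongs to the job. What is shaped like the part that bears jar2_mid but orange or pink is not meant.

How it is judged:
On the way, in this order (a step that is already met when the one before it is completed fails the run):
1. the knob is pulled up until the pin is out of its first hole, before the tray turns (value of joint plunger above 0.0085 m and value of joint turntable below 0.15 rad), for 0.05 s.
2. the tray is swung anticlockwise with the pin out (value of joint turntable above 0.3 rad and value of joint plunger above 0.006 m), for 0.05 s.
At the end, for the whole second after the job is handed in: The pin is home (plunger lift under 3 mm) in the next hole, the tray stands at rest between 0.46 and 0.84 rad (only the next hole can lie there), and all three jars stand on the tray, tilted less than 0.2 rad, within 130 mm of its axis (value of joint plunger below 0.003 m and value of joint turntable between 0.46 and 0.84 rad and velocity of joint turntable between -0.05 and 0.05 rad/s and angle between each of jar0_mid, jar1_mid, jar2_mid's own z axis and vertical below 0.2 rad and horizontal distance between each of jar0_mid, jar1_mid, jar2_mid and tray_axis below 0.13 m and height (world z) of each of jar0_mid, jar1_mid, jar2_mid above 0.08 m); the robot touches nothing.
It fails at once if the tray is forced on against the pin after it has dropped into the next hole (over 50 N on the pin) (value of joint turntable above 0.46 rad and value of joint plunger below 0.005 m and contact force between pin and anything else above 50 N).
It fails at once if a jar is tipped over (angle between any of jar0_mid, jar1_mid, jar2_mid's own z axis and vertical above 0.5 rad).
It fails at once if the mug, the candle jar or the lemon is pushed more than 30 mm (distance of any of mug, candle, lemon from where it was at the start of the episode above 0.03 m).
It also fails if it takes over 38 s, if anything falls off the work surface, if the arm or the gripper's body presses on something with over 40 N, if the wrist force passes 120 N, or if a joint passes its speed limit or range.

ROBOT

A 6-joint arm with a two-finger parallel gripper is mounted at the origin on a cart in front of the work surface, level with it; the furniture and walls round the work are solid. World frame = base frame: x ahead of the robot, y to its left, z up, the work surface at z = 0. Lengths are in m, angles in rad, forces in N, time in s.
With the tool pointing down it reaches from about 0.3 to 0.775 m from the base axis. Payload 14.6 kg.
Tool frame: the origin (TCP) lies on the centre line of the jaws, within the pads' length; the fingertips stand 19 mm ahead of it and the grasp point (between the pads) is the TCP; y points along the fingers, x is the direction in which the jaws open and shut, and the axes are right-handed (so a half turn about y gives the same grasp; the last joint's range is limited). The gripper opens to 94 mm and grips with 3 to 60 N. Pads are 16 mm wide; open, the fingers measure 119 mm over their backs; the gripper's body (75 mm by 177 mm) begins 78 mm behind the grasp point.
Start: joints at [-1.311, 0.3, 1.521, -0, 1.321, -0.067], TCP at [0.177, -0.521, 0.224] pointing down, gripper open.
Joint ranges: [-3.03, 3.03], [-0.79, 2.21], [0.23, 2.52], [-1.04, 4.18], [0, 3.07], [-2.55, 2.55]. Speed limits (rad/s): [2.22, 2.22, 2.57, 3.14, 3.14, 3.14].

INTERFACE

Orientations are given as [roll, pitch, yaw] about the fixed x, y, z axes, in that order (R = Rz(yaw) Ry(pitch) Rx(roll)).
In Python, from station import ctrl, optics gives the robot as it stands.
- The arm moves only by the tool jog_arm, never from a script. Its argument "targets" is a list of rows, each a list of 3 entries, a list of its own where there are three numbers: the finger opening in cm, from 0 to 9.4, then the shift along the tool's x, y, z in cm, then the turn about the tool's y in rad. A call has 1 to 10 rows; each row is the pose to reach, as a shift and turn from the pose commanded when the call began, along the tool's axes at that moment; what a row does not reach only later rows make up. A row lasts 1/10 s, in which the tool goes at most 50 mm and 8.59 degrees, less where a joint would pass 70% of its speed; a pose out of reach is approached as far as the arm can. A call with a gripper value outside its range is refused whole. The fingers move at their own pace and stop on an object; "grip_force" is the grip in N (left out, the last holds). Time passes only in rows, so rows that repeat a pose let the fingers close. It gives the time, the measured TCP pose, the force and the opening at its end, in the units of the state.
- ctrl.get_obs(): the state, without advancing time (a new reading comes with each control period).
- optics.camera(name): name is "scene" or "top" or "wrist"; returns a dict with "img" (420x560x3 uint8, red, green, blue), "range_z" (420x560 float32, m along the optical axis (not along the pixel's ray), 0 where there is no reading), "camera_matrix" (3x3 intrinsics, pixels), "k1" (the pictures are not rectified: a ray, as slopes to the right and down, at radius r is drawn at 1 + k1 r^2 times it, then the intrinsics apply), "world_to_cam" (4x4, takes a point from world to camera coordinates); the wrist camera has in their place "mount" (4x4, takes a point from camera to tool coordinates, whose origin is the TCP and whose axes are the tool frame's). Camera axes: x right, y up, looking along -z (the intrinsics and any distortion apply to the point x, -y, -z); pixel columns grow to the right and rows downward; lengths in m; the calibration is good to about 2 mm. A picture is of the moment at which its call begins: read the wrist's pose just before it.
- ctrl.hand_in(): hands the job in, once; it reports no verdict.
The state is a dict: "time_s": time; "qpos": joint angles; "joint_vel": joint speeds; "tau": joint torques, N m; "ee_pos": TCP position; "eef_rot": TCP orientation; "force": force on the tool from outside, world axes, zero at the start; "moment": the same for the moment, N m; "grip_width": finger opening in m.
Only numpy, scipy, OpenCV 4.12 (cv2) and the standard library are available. Lean on these libraries where they do the work, as an engineer would, in place of code of your own. Each camera call takes 0.05 s, during which the arm holds its last target. There are 200 camera calls.

## Working session

There is one attempt and no reset: what is moved stays moved. The work goes in short steps, Python scripts to look and compute and a tool call to move; the robot and the scene stay as the last step left them, time stands still between calls to the robot, and variables do not carry over. Pictures are saved under pics/ and viewed, about 8 in all and at most 12, crops included, and the job is handed in when it is done.

Besides the shell and the picture viewer there is one more tool, called after "Emit:" as name(argument=value, ...), one argument or row to a line, values as JSON. jog_arm: Moves the arm, as the interface text tells. Its arguments: {"type":"object","properties":{"targets":{"type":"array","items":{"type":"array"}},"grip_force":{"type":"number"}},"required":["targets"]}

```bash
ls; mkdir -p pics
python3 - <<'E'
from station import ctrl, optics
import cv2,numpy as np
print(ctrl.get_obs())
for n in ("top","scene"):
    c=optics.camera(n); cv2.imwrite(f"pics/{n}0.png",c["img"][...,::-1]); np.savez(f"pics/{n}0.npz",**c)
    print(n,c["camera_matrix"],c["k1"],c["world_to_cam"])
E
```

```text
pics
{'time_s': 0.0, 'qpos': array([-1.31057760e+00,  3.00471482e-01,  1.52159907e+00, -6.07947353e-06,
        1.32066615e+00, -6.65894001e-02]), 'joint_vel': array([ 0.00142163, -0.00066624, -0.00141939, -0.00143039,  0.00038345,
       -0.00111748]), 'tau': array([ 1.70137955e-03, -5.31800365e+01, -3.52734625e+01,  7.08798040e-02,
        2.44703132e-02, -1.32747095e-04]), 'ee_pos': array([ 0.1765014 , -0.52065661,  0.22387849]), 'eef_rot': array([-1.57072608e+00,  1.14189712e-03, -1.24398665e+00]), 'force': array([ 0.15674634, -0.64190469, -0.43937261]), 'moment': array([-0.04265442, -0.00073863, -0.01503603]), 'grip_width': 0.09390769205652039}
top [[519.77472874   0.         275.8475464 ]
 [  0.         519.77472874 213.04553418]
 [  0.           0.           1.        ]] -0.009210062923808444 [[ 0.17660853 -0.98427093  0.00448949 -0.02140505]
 [ 0.82839928  0.15110056  0.53937302 -0.48774023]
 [-0.53156755 -0.09153879  0.84205498 -1.50142879]
 [ 0.          0.          0.          1.        ]]
scene [[409.341649     0.         277.9366901 ]
 [  0.         409.341649   209.01546205]
 [  0.           0.           1.        ]] -0.01250488868796104 [[-0.75860619 -0.65113373 -0.02327018  0.45383769]
 [ 0.31422638 -0.39691101  0.86239401 -0.20802155]
 [-0.57077003  0.64690534  0.50570254 -1.03865905]
 [ 0.          0.          0.          1.        ]]
```

View pics/top0.png

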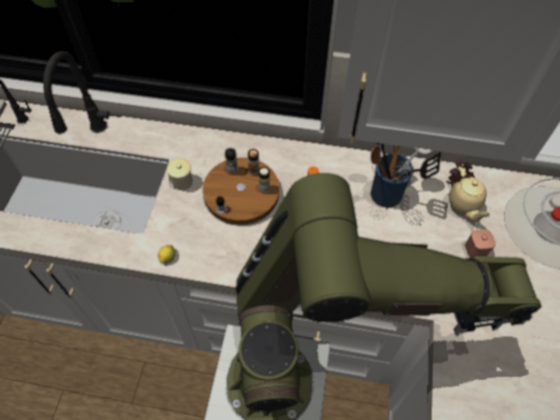

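View pics/scene0.png

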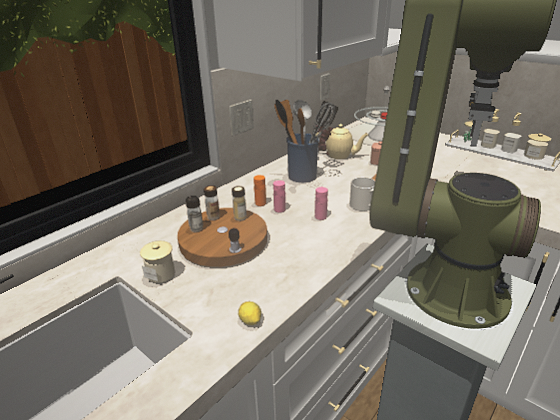

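The top view shows the tray round (241,190), the knob near (221,202), and jar caps at (231,155), (253,156) and (264,174). The candle is at (179,172) and the lemon at (167,254). In the scene view the knob is near (234,234).

```bash
cat > h.py <<'E'
import numpy as np, cv2
def pts(c, T=None):
    K=c["camera_matrix"];k=float(c["k1"]);h,w=c["range_z"].shape
    u,v=np.meshgrid(np.arange(w),np.arange(h))
    d=cv2.undistortPoints(np.stack([u,v],-1).reshape(-1,1,2).astype(float),K,np.array([k,0,0,0.])).reshape(h,w,2)
    z=c["range_z"]; p=np.stack([d[...,0]*z,-d[...,1]*z,-z],-1)
    M=np.linalg.inv(c["world_to_cam"]) if T is None else T
    return p@M[:3,:3].T+M[:3,3], d
def ray(c,uv,z,T=None):
    K=c["camera_matrix"];k=float(c["k1"])
    d=cv2.undistortPoints(np.array(uv,float).reshape(-1,1,2),K,np.array([k,0,0,0.])).reshape(-1,2)
    M=np.linalg.inv(c["world_to_cam"]) if T is None else T
    r=np.c_[d[:,0],-d[:,1],-np.ones(len(d))]@M[:3,:3].T
    return M[:3,3]+r*((z-M[2,3])/r[:,2])[:,None]
E
python3 - <<'E'
from h import *
for n,box in(("top",(195,140,290,225)),("scene",(170,180,275,270))):
    c=dict(np.load(f"pics/{n}0.npz")); P,_=pts(c); im=c["img"]
    hsv=cv2.cvtColor(im,cv2.COLOR_RGB2HSV); m=np.zeros(im.shape[:2],bool); x0,y0,x1,y1=box; m[y0:y1,x0:x1]=1
    valid=c["range_z"]>0
    # tray top by height
    t=m&valid&(abs(P[...,2]-.042)<.006)
    cnt=max(cv2.findContours(t.astype(np.uint8),cv2.RETR_EXTERNAL,cv2.CHAIN_APPROX_NONE)[0],key=cv2.contourArea)
    hull=cv2.convexHull(cnt)[:,0]; q=ray(c,hull,.042)[:,:2]
    print(n,"tray circle",cv2.minEnclosingCircle(q.astype(np.float32)), "tray z med",np.median(P[t][:,2]))
    hi=(m&valid&(P[...,2]>.06)&(P[...,2]<.20)).astype(np.uint8)
    k,l,s,ce=cv2.connectedComponentsWithStats(hi)
    for i in range(1,k):
        if s[i,4]>15:
            Q=P[l==i]; print(s[i],ce[i].round(1),"max",np.percentile(Q[:,2],98).round(3),"top mean",Q[Q[:,2]>np.percentile(Q[:,2],95)-.006].mean(0).round(3))
    # mean values of things around
    dark=(hsv[...,2]<60)&m
    k,l,s,ce=cv2.connectedComponentsWithStats(dark.astype(np.uint8))
    for i in range(1,k):
        if s[i,4]>15: print("dark",s[i],ce[i].round(1),ray(c,[ce[i]],.0765 if True else 0).round(4))
    cv2.imwrite(f"pics/{n}crop.png",cv2.resize(im[y0:y1,x0:x1,::-1],None,fx=4,fy=4))
a=cv2.imread("pics/topcrop.png");b=cv2.imread("pics/scenecrop.png");H=max(a.shape[0],b.shape[0])
o=np.zeros((H,a.shape[1]+b.shape[1],3),np.uint8);o[:a.shape[0],:a.shape[1]]=a;o[:b.shape[0],a.shape[1]:]=b;cv2.imwrite("pics/both.png",o);print(o.shape)
E
```

```text
top tray circle ((0.6271785497665405, 0.2186131626367569), 0.13665704429149628) tray z med 0.04189372520243195
[224 148  14  25 268] [230.3 160. ] max 0.153 top mean [0.692 0.263 0.149]
[247 149  23  43 528] [258.1 170. ] max 0.153 top mean [0.667 0.159 0.148]
[215 197  10  13  94] [219.6 202.5] max 0.113 top mean [0.524 0.262 0.109]
dark [226 149  11  24 144] [231.3 158.4] [[0.7242 0.2693 0.0765]]
dark [249 156   9   6  38] [253.4 158.6] [[0.7375 0.1921 0.0765]]
dark [249 165  20  14  92] [258.  172.2] [[0.6811 0.1643 0.0765]]
dark [271 193  19  32 322] [282.9 213.6] [[0.5278 0.0495 0.0765]]
dark [217 197   7  13  71] [220.3 202.6] [[0.5332 0.2636 0.0765]]
dark [216 205  59  19 159] [247.3 218.5] [[0.4876 0.1615 0.0765]]
scene tray circle ((0.625838577747345, 0.226535826921463), 0.13671159744262695) tray z med 0.04010640312059477
[170 180  33  16 260] [180.6 184.7] max 0.084 top mean [0.922 0.155 0.08 ]
[253 180  12  12 124] [258.8 184.9] max 0.101 top mean [ 0.689 -0.008  0.098]
[273 182   2  14  28] [273.5 188.5] max 0.104 top mean [ 0.628 -0.016  0.102]
[203 186  16  30 384] [210.7 200.5] max 0.146 top mean [0.703 0.193 0.144]
[231 186  15  31 374] [238.1 200.8] max 0.145 top mean [0.634 0.142 0.143]
[185 196  18  32 436] [193.1 211.4] max 0.146 top mean [0.693 0.27  0.144]
[228 229  11  18 165] [233.3 236.9] max 0.106 top mean [0.525 0.27  0.103]
[170 243   3  18  40] [170.7 251.2] max 0.092 top mean [0.614 0.412 0.09 ]
dark [204 190  13   7  57] [210.5 193.3] [[0.7816 0.1287 0.0765]]
dark [186 196  14  12  97] [192.4 202.7] [[0.7788 0.2076 0.0765]]
(360, 800, 3)
```

View pics/both.png

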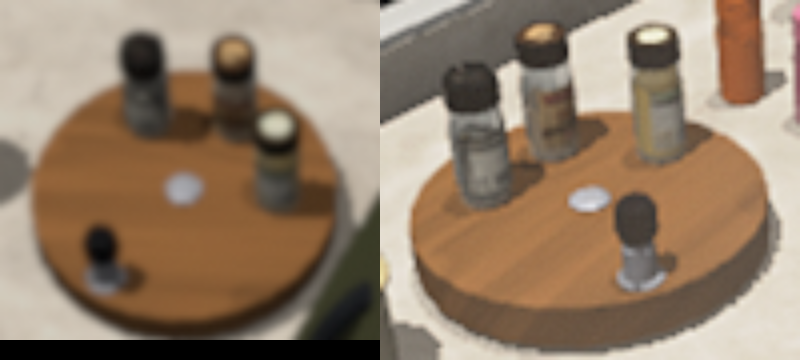

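The close-ups show three jars at the back and right of the tray and the knob at the near left. From depth, the knob is at about (0.524,0.264) and the axis at about (0.6265,0.222), 0.111 m apart, which fits the given 112 mm. Next I work out the hover move, with the jaws along the tangent.

```bash
cat >> h.py <<'E'
from scipy.spatial.transform import Rotation as Ro
def delta(o,p,yaw):
    R=Ro.from_euler('xyz',o['eef_rot']).as_matrix()
    y0=o['eef_rot'][2]
    return ((np.array(p)-o['ee_pos'])@R*100).round(2), round(-(yaw-y0),3)
E
python3 - <<'E'
from h import *; from station import ctrl,optics
for n,uv in(("top",(220.2,200.7)),("scene",(234,233.8))):
    print(ray(dict(np.load(f"pics/{n}0.npz")),[uv],.095))
for n,uv in(("top",(195+183/4,140+188/4)),("scene",(170+(590-380)/4,180+200/4))):
    print("hub",ray(dict(np.load(f"pics/{n}0.npz")),[uv],.046))
o=ctrl.get_obs(); print(delta(o,[.524,.264,.20],1.18)); print(optics.camera("wrist")["mount"])
E
```

```text
[[0.52875117 0.26136766 0.095     ]]
[[0.52384401 0.26739825 0.095     ]]
hub [[0.62933316 0.2160456  0.046     ]]
hub [[0.62145185 0.2259581  0.046     ]]
(array([-63.16,   2.46,  58.1 ]), np.float64(-2.424))
[[ 9.99999457e-01 -5.54345341e-04 -8.82849606e-04 -7.92731907e-04]
 [-6.95563988e-04  2.75993184e-01 -9.61159341e-01 -1.60651108e-01]
 [ 7.76474676e-04  9.61159433e-01  2.75992648e-01  8.00894721e-02]
 [ 0.00000000e+00  0.00000000e+00  0.00000000e+00  1.00000000e+00]]
```

Emit:
jog_arm(
  targets=[
    [9.4,[-63.2,2.4,58.1],-2.424],
    [9.4,[-63.2,2.4,58.1],-2.424],
    [9.4,[-63.2,2.4,58.1],-2.424],
    [9.4,[-63.2,2.4,58.1],-2.424],
    [9.4,[-63.2,2.4,58.1],-2.424],
    [9.4,[-63.2,2.4,58.1],-2.424],
    [9.4,[-63.2,2.4,58.1],-2.424],
    [9.4,[-63.2,2.4,58.1],-2.424],
    [9.4,[-63.2,2.4,58.1],-2.424],
    [9.4,[-63.2,2.4,58.1],-2.424],
  ],
)

```text
time_s: 1.15
ee_pos: [0.3791, -0.0618, 0.2106]
eef_rot: [-1.571, -0.001, 0.262]
force: [1.6, -1.0, 0.5]
grip_width: 0.0942
```

Run:
```python
from h import *; from station import ctrl
o=ctrl.get_obs(); print(o['time_s'],o['ee_pos'],o['eef_rot'],o['qpos'],o['force']); print(delta(o,[.525,.264,.20],1.18))
```

```text
1.15 [ 0.37909146 -0.06176598  0.21062507] [-1.57110805e+00 -6.19135913e-04  2.62059815e-01] [-2.56971264e-01 -6.75063086e-02  1.96457837e+00  3.84882808e-05
  1.24382837e+00 -5.19043331e-01] [ 1.55842102 -0.95475804  0.52717303]
(array([22.53,  1.07, 27.68]), np.float64(-0.918))
```

Emit:
jog_arm(
  targets=[
    [9.4,[22.5,1.0,27.7],-0.918],
    [9.4,[22.5,1.0,27.7],-0.918],
    [9.4,[22.5,1.0,27.7],-0.918],
    [9.4,[22.5,1.0,27.7],-0.918],
    [9.4,[22.5,1.0,27.7],-0.918],
    [9.4,[22.5,1.0,27.7],-0.918],
    [9.4,[22.5,1.0,27.7],-0.918],
    [9.4,[22.5,1.0,27.7],-0.918],
    [9.4,[22.5,1.0,27.7],-0.918],
  ],
)

```text
time_s: 2.05
ee_pos: [0.5261, 0.2618, 0.1995]
eef_rot: [-1.57, 0.001, 1.175]
force: [-0.0, -0.5, 0.4]
grip_width: 0.0939
```

Run:
```python
from h import *; from station import ctrl,optics
o=ctrl.get_obs(); print(o['time_s'],o['ee_pos'],o['eef_rot'],o['force'])
T=np.eye(4);T[:3,:3]=Ro.from_euler('xyz',o['eef_rot']).as_matrix();T[:3,3]=o['ee_pos']
c=optics.camera("wrist"); T=T@c["mount"]; np.savez("pics/w1.npz",T=T,**c)
cv2.imwrite("pics/w1.png",c["img"][...,::-1])
P,_=pts(c,T); z=c["range_z"]>0
for lo,hi in((.1,.112),(.13,.155)):
    k,l,s,ce=cv2.connectedComponentsWithStats((z&(P[...,2]>lo)&(P[...,2]<hi)).astype(np.uint8))
    for i in range(1,k):
        if s[i,4]>80: print(lo,s[i],ce[i].round(1),P[l==i].mean(0).round(4),np.ptp(P[l==i],0).round(3))
```

```text
2.05 [0.52606612 0.26184906 0.19946329] [-1.56971977e+00  1.19705539e-03  1.17534736e+00] [-0.01160831 -0.53645035  0.40383993]
0.1 [267 205  36  36 933] [284.6 222.7] [0.5268 0.2662 0.1063] [0.028 0.029 0.009]
0.1 [507 253  22  20 312] [517.7 262.9] [0.6396 0.4392 0.1039] [0.018 0.019 0.007]
0.1 [258 393  44  22 408] [279.5 400.6] [0.6914 0.1933 0.1063] [0.027 0.04  0.012]
0.13 [ 169  378   52   42 1755] [194.5 400.3] [0.6298 0.1427 0.1437] [0.035 0.04  0.019]
0.13 [ 335  382   51   34 1369] [359.2 400.3] [0.6829 0.2686 0.1427] [0.029 0.041 0.019]
```

View pics/w1.png

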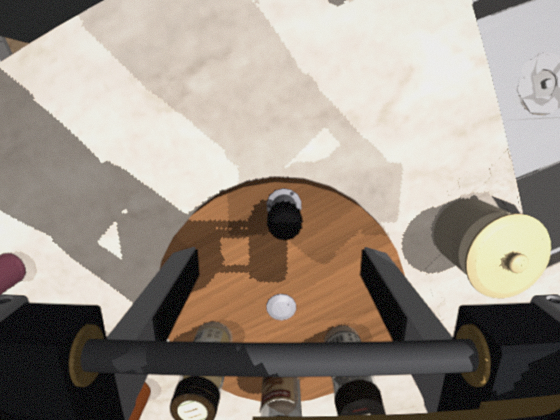

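The wrist view shows the knob top at (285,222), the hub at (282,307), and clear room for the fingers on both sides.

Run:
```python
from h import *; from station import ctrl
d=np.load("pics/w1.npz"); c=dict(d);T=d["T"]
k=ray(c,[(285,222)],.1065,T)[0]; h=ray(c,[(282,307)],.046,T)[0]; print(k,h,np.linalg.norm((k-h)[:2]))
g=cv2.cvtColor(c["img"],cv2.COLOR_RGB2HSV); t=((g[...,0]<18)&(g[...,1]>90)&(g[...,2]>60)).astype(np.uint8); t[330:]=0
cn=max(cv2.findContours(t,cv2.RETR_EXTERNAL,cv2.CHAIN_APPROX_NONE)[0],key=cv2.contourArea)
P,_=pts(c,T); q=cn[:,0]; q=q[(q[:,1]<235)]; W=ray(c,q,.042,T)[:,:2]
A=np.c_[2*W,np.ones(len(W))]; s=np.linalg.lstsq(A,(W**2).sum(1),rcond=None)[0]; print("rim fit",s[:2],np.sqrt(s[2]+s[:2]@s[:2]))
o=ctrl.get_obs(); print(delta(o,[k[0],k[1],.094],1.18))
```

```text
[0.52622757 0.26677498 0.1065    ] [0.63043139 0.22151886 0.046     ] 0.11360701210456745
rim fit [0.62329388 0.2238262 ] 0.12792815140323202
(array([ 0.58, 10.59,  0.2 ]), np.float64(-0.006))
```

Emit:
jog_arm(
  targets=[
    [9.4,[0.6,4,0.2],0.01],
    [7,[0.6,8,0.2],0.01],
    [6,[0.6,10,0.2],0.01],
    [5,[0.6,10.5,0.2],0.01],
    [5,[0.6,10.5,0.2],0.01],
  ],
)

```text
time_s: 2.6
ee_pos: [0.5269, 0.2664, 0.0961]
eef_rot: [-1.571, -0.0, 1.163]
force: [0.2, 1.3, 0.3]
grip_width: 0.0654
```

Emit:
jog_arm(
  targets=[
    [2,[0,0,0],0],
    [2,[0,0,0],0],
    [2,[0,0,0],0],
    [2,[0,0,0],0],
    [2,[0,0,0],0],
    [2,[0,0,0],0],
  ],
  grip_force=30,
)

```text
time_s: 3.2
ee_pos: [0.5269, 0.2675, 0.0958]
eef_rot: [-1.571, -0.0, 1.164]
force: [-0.2, -1.0, 2.6]
grip_width: 0.0276
```

Emit:
jog_arm(
  targets=[
    [2,[0,-0.4,0],0],
    [2,[0,-0.8,0],0],
    [2,[0,-1.2,0],0],
    [2,[0,-1.2,0],0],
    [2,[0,-1.2,0],0],
  ],
)

```text
time_s: 3.7
ee_pos: [0.5266, 0.2673, 0.1071]
eef_rot: [-1.57, 0.001, 1.164]
force: [3.0, -1.1, -10.6]
grip_width: 0.0274
```

Emit:
jog_arm(
  targets=[
    [2,[-0.2,-1.2,0],-0.02],
    [2,[-0.6,0,-0.02],-0.05],
    [2,[-1.0,0,-0.05],-0.09],
  ],
)

```text
time_s: 4.0
ee_pos: [0.5229, 0.2596, 0.1078]
eef_rot: [-1.57, -0.003, 1.256]
force: [-3.8, 9.5, 0.3]
grip_width: 0.0273
```

The first row carried a stray −1.2 cm lift, so the knob may have slipped in the grip. I'll hold and check.

Emit:
jog_arm(
  targets=[
    [2,[0,0,0],0],
    [2,[0,0,0],0],
  ],
)

```text
time_s: 4.2
ee_pos: [0.5225, 0.2585, 0.1081]
eef_rot: [-1.569, -0.0, 1.255]
force: [-4.5, 1.4, -0.6]
grip_width: 0.0277
```

Run:
```python
from h import *; from station import ctrl,optics
o=ctrl.get_obs(); print(o['time_s'],o['ee_pos'],o['eef_rot'],o['force'],o['grip_width'])
T=np.eye(4);T[:3,:3]=Ro.from_euler('xyz',o['eef_rot']).as_matrix();T[:3,3]=o['ee_pos']
c=optics.camera("wrist"); T=T@c["mount"]
cv2.imwrite("pics/w2.png",cv2.resize(c["img"][180:420,130:430,::-1],None,fx=2,fy=2))
```

```text
4.2 [0.52250014 0.25854556 0.10810864] [-1.56919839e+00 -6.49159251e-05  1.25458392e+00] [-4.46304707  1.44117496 -0.58562037] 0.02774522012015371
```

View pics/w2.png

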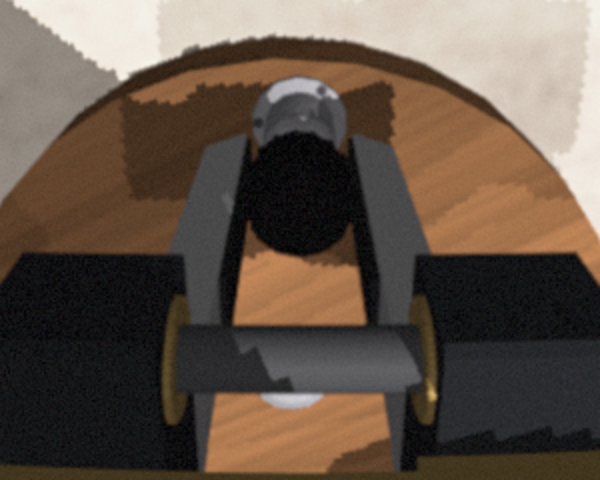

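The jaws hold the knob, and with z-force near 0 the pin is resting on the track: the tray has turned about 0.087 rad, so the pin is out of its hole. I'll lift 3 mm to unload it.

Emit:
jog_arm(
  targets=[
    [2,[0,-0.2,0],0],
    [2,[0,-0.3,0],0],
    [2,[0,-0.3,0],0],
  ],
  grip_force=35,
)

```text
time_s: 4.55
ee_pos: [0.5224, 0.2584, 0.1101]
eef_rot: [-1.569, 0.001, 1.254]
force: [-4.3, 3.2, -9.6]
grip_width: 0.0276
```

Emit:
jog_arm(
  targets=[
    [2,[-0.34,0,0.03],-0.03],
    [2,[-0.78,0,0.0],-0.07],
    [2,[-1.23,0,-0.04],-0.11],
    [2,[-1.67,0,-0.09],-0.15],
    [2,[-2.12,0,-0.17],-0.19],
    [2,[-2.55,0,-0.26],-0.23],
    [2,[-2.99,0,-0.37],-0.27],
    [2,[-3.3,0,-0.46],-0.3],
    [2,[-3.5,0,-0.52],-0.32],
    [2,[-3.5,0,-0.52],-0.32],
  ],
)

```text
time_s: 5.55
ee_pos: [0.5158, 0.2227, 0.1095]
eef_rot: [-1.566, 0.001, 1.575]
force: [-8.4, -0.0, -10.6]
grip_width: 0.0272
```

Emit:
jog_arm(
  targets=[
    [2,[0,0.2,0.08],0],
    [2,[0,0.4,0.1],0],
    [3.3,[0,0.6,0.1],0],
    [3.3,[0,0.6,0.1],0],
    [3.3,[0,0.6,0.1],0],
  ],
  grip_force=10,
)

```text
time_s: 6.05
ee_pos: [0.5167, 0.2233, 0.1049]
eef_rot: [-1.572, -0.0, 1.574]
force: [-0.9, -0.4, -0.0]
grip_width: 0.0331
```

Emit:
jog_arm(
  targets=[
    [3.3,[-0.15,0,0],-0.01],
    [3.3,[-0.3,0,0],-0.03],
    [3.3,[-0.4,0,0],-0.04],
    [3.3,[-0.5,0,-0.01],-0.05],
    [3.3,[-0.6,0,-0.02],-0.06],
    [3.3,[-0.7,0,-0.03],-0.07],
  ],
)

```text
time_s: 6.65
ee_pos: [0.5166, 0.2163, 0.1045]
eef_rot: [-1.571, -0.0, 1.645]
force: [-0.3, 4.0, -0.7]
grip_width: 0.0329
```

Emit:
jog_arm(
  targets=[
    [3.3,[-0.1,0,0],-0.01],
    [3.3,[-0.2,0,0],-0.02],
    [3.3,[-0.3,0,0],-0.03],
    [3.3,[-0.4,0,-0.01],-0.04],
    [3.3,[-0.5,0,-0.01],-0.05],
  ],
)

```text
time_s: 7.15
ee_pos: [0.5171, 0.2111, 0.1045]
eef_rot: [-1.571, -0.0, 1.695]
force: [-1.7, 2.1, 1.0]
grip_width: 0.0326
```

Emit:
jog_arm(
  targets=[
    [3.3,[-0.1,0,0],-0.01],
    [3.3,[-0.2,0,0],-0.02],
    [3.3,[-0.3,0,0],-0.03],
    [3.3,[-0.4,0,-0.01],-0.04],
  ],
)

```text
time_s: 7.55
ee_pos: [0.5177, 0.2071, 0.1045]
eef_rot: [-1.571, -0.0, 1.735]
force: [-2.8, 4.7, 0.8]
grip_width: 0.033
```

Emit:
jog_arm(
  targets=[
    [3.3,[-0.1,0,0],-0.01],
    [3.3,[-0.2,0,0],-0.02],
    [3.3,[-0.3,0,0],-0.03],
    [3.3,[-0.4,0,-0.01],-0.04],
  ],
)

```text
time_s: 7.95
ee_pos: [0.5184, 0.2032, 0.1045]
eef_rot: [-1.571, 0.0, 1.775]
force: [-3.6, 2.1, 1.5]
grip_width: 0.0326
```

Emit:
jog_arm(
  targets=[
    [3.3,[-0.1,0,0],-0.01],
    [3.3,[-0.2,0,0],-0.02],
    [3.3,[-0.3,0,0],-0.03],
    [3.3,[-0.4,0,-0.01],-0.04],
  ],
)

```text
time_s: 8.35
ee_pos: [0.5193, 0.1993, 0.1044]
eef_rot: [-1.571, 0.0, 1.815]
force: [-4.2, 5.8, 1.4]
grip_width: 0.0327
```

Emit:
jog_arm(
  targets=[
    [3.3,[-0.1,0,0],-0.01],
    [3.3,[-0.2,0,0],-0.02],
    [3.3,[-0.3,0,0],-0.03],
  ],
)

```text
time_s: 8.65
ee_pos: [0.5201, 0.1964, 0.1044]
eef_rot: [-1.571, 0.0, 1.845]
force: [-3.7, 1.6, 0.8]
grip_width: 0.033
```

Emit:
jog_arm(
  targets=[
    [3.3,[-0.1,0,0],0],
    [3.3,[-0.2,0,0],-0.01],
    [3.3,[-0.3,0,0],-0.02],
    [3.3,[-0.4,0,-0.01],-0.03],
  ],
)

```text
time_s: 9.05
ee_pos: [0.5211, 0.1926, 0.1044]
eef_rot: [-1.57, -0.0, 1.875]
force: [-2.4, 3.8, 0.9]
grip_width: 0.0334
```

Emit:
jog_arm(
  targets=[
    [3.3,[-0.1,0,0],0],
    [3.3,[-0.2,0,0],-0.01],
    [3.3,[-0.3,0,0],-0.02],
    [3.3,[-0.4,0,-0.01],-0.03],
  ],
)

```text
time_s: 9.45
ee_pos: [0.5225, 0.1887, 0.1044]
eef_rot: [-1.571, 0.0, 1.905]
force: [-4.7, 3.6, 0.9]
grip_width: 0.0327
```

```bash
cat > k.py <<'E'
from h import *; from station import ctrl,optics
import sys
o=ctrl.get_obs(); T=np.eye(4);T[:3,:3]=Ro.from_euler('xyz',o['eef_rot']).as_matrix();T[:3,3]=o['ee_pos']
c=optics.camera("wrist"); T=T@c["mount"]; P,_=pts(c,T); B=(c["img"].max(-1)<60)&(c["range_z"]>0)
m=B&(np.hypot(P[...,0]-.628,P[...,1]-.222)<.135)&(P[...,2]>.085)&(P[...,2]<.125)&(np.hypot(P[...,0]-.628,P[...,1]-.222)>.085)
m[:,:240]=0;m[:,330:]=0
k,l,s,ce=cv2.connectedComponentsWithStats(m.astype(np.uint8)); i=1+np.argmax(s[1:,4]); Q=P[l==i]
top=Q[Q[:,2]>np.percentile(Q[:,2],70)]
print(s[i],"z",np.percentile(Q[:,2],[5,50,90,98]).round(4),"xy",top.mean(0).round(4),"phi",(np.arctan2(top[:,1].mean()-.222,top[:,0].mean()-.628)%(2*np.pi)-2.73).round(3))
cv2.imwrite(sys.argv[1],cv2.resize(c["img"][180:420,130:430,::-1],None,fx=2,fy=2))
E
python3 k.py pics/w3.png
```

```text
[ 257  243   62   65 3053] z [0.0934 0.1137 0.1153 0.1186] xy [0.5207 0.1936 0.1156] phi 0.671
```

View pics/w3.png

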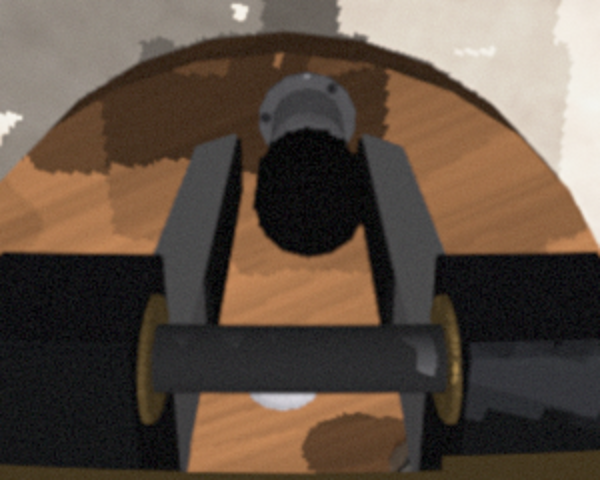

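The knob top is at z≈0.115, so the pin is still on the track at φ≈0.67, with the trailing (right) finger pushing it. I'll carry on.

Emit:
jog_arm(
  targets=[
    [3.3,[-0.1,0,0],-0.01],
    [3.3,[-0.2,0,0],-0.02],
    [3.3,[-0.3,0,0],-0.03],
    [3.3,[-0.4,0,-0.01],-0.04],
  ],
)

```text
time_s: 9.9
ee_pos: [0.5239, 0.1851, 0.1044]
eef_rot: [-1.571, -0.0, 1.945]
force: [-4.5, 4.6, 0.2]
grip_width: 0.0328
```

Emit:
jog_arm(
  targets=[
    [3.3,[-0.1,0,0],-0.01],
    [3.3,[-0.2,0,0],-0.02],
    [3.3,[-0.3,0,0],-0.03],
    [3.3,[-0.4,0,-0.01],-0.04],
  ],
)

```text
time_s: 10.3
ee_pos: [0.5259, 0.1811, 0.1047]
eef_rot: [-1.572, 0.001, 1.985]
force: [1.5, -0.4, -0.9]
grip_width: 0.033
```

The force fell away, so I'll check the knob height.

```bash
python3 k.py pics/w4.png
```

```text
[ 241  238   63   68 2792] z [0.0894 0.1067 0.1082 0.1197] xy [0.5258 0.1773 0.1095] phi 0.824
```

View pics/w4.png

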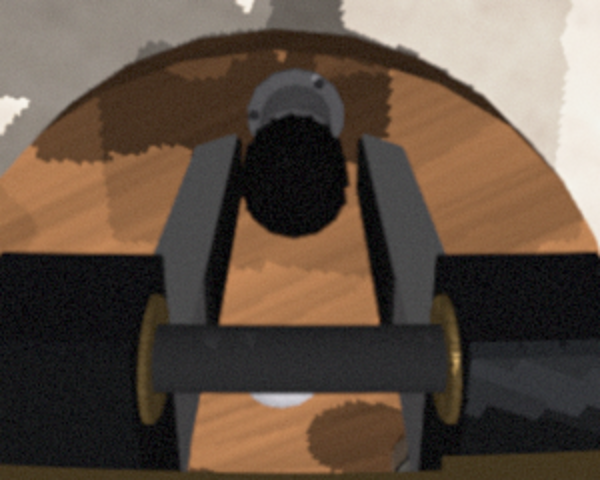

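The knob top is down at z≈0.107, the same as at the start, and the knob has moved ahead off the pushing finger. The pin is seated, so I'll open and retreat upward.

Emit:
jog_arm(
  targets=[
    [5,[0,0,0],0],
    [7,[0,0,0],0],
    [7,[0,0,0],0],
    [7,[0,-2,0],0],
    [7,[0,-5,0],0],
    [7,[0,-10,0],0],
    [7,[0,-12,0],0],
    [7,[0,-12,0],0],
    [7,[0,-12,0],0],
  ],
)

```text
time_s: 11.25
ee_pos: [0.5253, 0.1814, 0.2239]
eef_rot: [-1.57, -0.0, 1.984]
force: [-0.5, -0.6, -0.6]
grip_width: 0.0701
```

```bash
python3 k.py pics/w5.png
python3 - <<'E'
from h import *; from station import ctrl,optics
o=ctrl.get_obs(); print(o['time_s'],o['ee_pos'],o['force'])
c=optics.camera("scene"); cv2.imwrite("pics/s5.png",cv2.resize(c["img"][150:330,120:380,::-1],None,fx=3,fy=3))
P,_=pts(c); m=(P[...,2]>.06)&(P[...,2]<.16)&(np.hypot(P[...,0]-.628,P[...,1]-.222)<.14)
k,l,s,ce=cv2.connectedComponentsWithStats(m.astype(np.uint8))
for i in range(1,k):
    if s[i,4]>30: print(s[i],P[l==i].mean(0).round(3),np.percentile(P[l==i][:,2],98).round(4))
E
```

```text
[261 193  32  36 872] z [0.0918 0.1067 0.108  0.1085] xy [0.5259 0.18   0.1079] phi 0.802
11.3 [0.5250554  0.18133043 0.22311177] [-0.02844938  0.23486756  0.50092414]
[212 185  15  30 367] [0.683 0.176 0.108] 0.1455
[187 193  18  46 644] [0.652 0.293 0.117] 0.1465
[250 216  11  18 149] [0.52  0.187 0.088] 0.1056
```

View pics/s5.png

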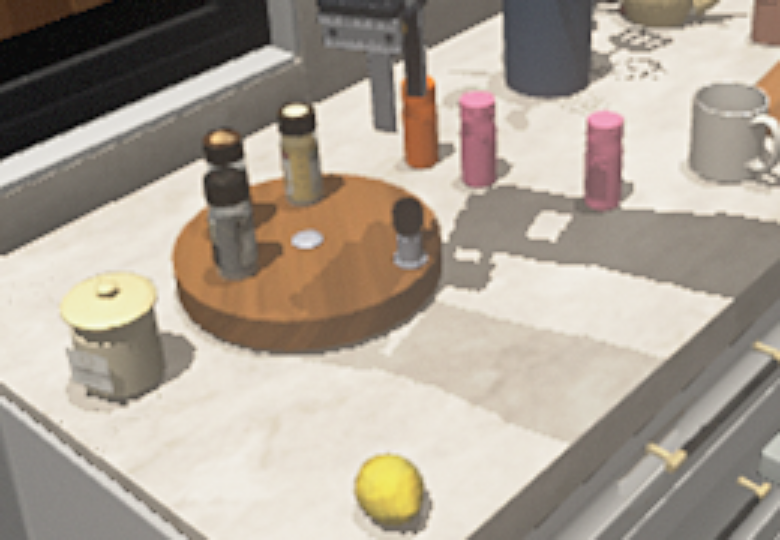

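```bash
python3 -c "
from station import ctrl
print(ctrl.hand_in())"
```

```text
the job is handed in; nothing more can be done
None
```

I turned the carousel one stop anticlockwise and let the pin drop into the next hole. I then opened the gripper, raised it clear and handed the job in at about 11.3 s. No verdict came back.

**How it went:** I gripped the knob and pulled it up about 11 mm. I swung the tray to about 0.41 rad with the pin out and set the pin down on the track. Then I nudged the knob on with loosely opened jaws, at most about 7 N at each check, until the pin dropped.

**Last checks:**
- **Pin:** the knob top reads about 0.107 m, matching its starting height, against about 0.115 m on the track.
- **Tray:** it stands at about 0.80 rad by the camera, give or take about 0.02. That is close to the 0.84 limit, but only the next hole lies in that range.
- **Jars and bystanders:** all three jars stand on the tray. The mug, candle jar and lemon look undisturbed.
- **Robot:** it touches nothing, and the force reading is about 0.

**One slip:** a stray lift value in the first swing move made the knob slip in the grip, so the pin dropped back onto the track at about 0.09 rad. I lifted it again and carried on. The first-step lift at zero turn had already been held before that.

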